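Mount a loaded tube disc on the keyed spindle of a tube rotator

TASK

The samples have to go on mixing: lift the loaded tube disc off the bench and fit it on the tilted spindle of the tube rotator, turning it until the slot under its hub finds the drive pin and the disc drops fully home, flat against the flange. Do not force it; then let go of it, and leave the amber bottle, the tip box and the tube rack where they stand.

Things in the scene. Friction and masses are not known exactly. Their poses are not given: they have to be found in the camera images.
- disc_knob (a point): Loose tube disc (about 220 g) lying on its hub. Point on its axis in the round black hand knob (32 mm diameter, top 64 mm above the hub's underside), 50 mm above the underside: grip here. z is the disc's axis, x points along the white index line on the plate. Blue plate: 156 mm diameter, 14 to 19 mm up. Eight capped tubes lie on it, 33 to 72 mm from the axis, tops 32 mm up.
- disc_hub (a point): Middle of the underside of the disc's black hub (39 mm diameter, 14 mm high); axes as disc_knob. A round blind bore, 16 mm diameter and 36 mm deep, opens here. A single slot, 7.5 mm wide and 14 mm high, runs in the underside from the bore out through the hub's side along +x, exactly below the white index line.
- seat (a point): Rotator's flange: middle of its top face (44 mm diameter), about 143 mm above the bench. z points out along the spindle axis, tilted 35 degrees from vertical towards the rotator's front; x points uphill, y is level. Axes do not turn with the spindle. Home: hub underside on the flange, knob point 50 mm out along z. If slot and pin are >5 degrees apart the hub stops on the pin, 11.5 mm short.
- spindle_tip (a point): Top of the steel spindle, 32 mm from the flange; axes as seat. 14 mm diameter, the last 8 mm taper to 7 mm. A brass drive pin, 5 mm thick, sticks out of one side to 15 mm from the axis, its top 11.5 mm above the flange. Its angle about z is not reported: anywhere within 60 degrees either side of x. The geared drive holds it against twists below 0.6 N m.
- rotator_deck (a point): Middle of the top of the rotator's white deck, 45 mm above the bench (215 x 170 mm, x the longer way; -x is its front with the control panel). Fixed. Grey yoke cheeks stand on it, 104 mm apart over the outside and up to 121 mm above the bench.
- bottle_mid (a point): Bystander: amber bottle with black cap, 72 mm diameter, 150 mm high. Point on its axis, 75 mm above the bench.
- tipbox_mid (a point): Bystander: yellow box of pipette tips, 125 x 85 mm, 61 mm high. Point in its middle, 25 mm above the bench.
- rack_mid (a point): Bystander: orange tube rack, 60 x 150 mm, 51 mm high with its tubes. Point in its middle, 25 mm above the bench.
There are look-alikes about, which are no part of the job. Several things look just like the part that bears disc_knob: the one meant starts farthest to the robot's right.

How it is judged:
By the outcome, as a careful person would: the job done as asked, in the order asked, and still so for the second after the job is handed in, with the robot touching nothing.
It also fails if it takes over 61 s, if anything falls off the work surface, if the arm or the gripper's body presses on something with over 40 N, if the wrist force passes 120 N, or if a joint passes its speed limit or range.

ROBOT

A 6-joint arm with a two-finger parallel gripper is mounted at the origin on the work surface. World frame = base frame: x ahead of the robot, y to its left, z up, the work surface at z = 0. Lengths are in m, angles in rad, forces in N, time in s.
With the tool pointing down it reaches from about 0.275 to 0.725 m from the base axis. Payload 15.9 kg.
Tool frame: the origin (TCP) lies midway between the tips of the shut fingers; the grasp point (between the pads) lies 19 mm behind it; x points along the fingers, y is the direction in which the jaws open and shut, and the axes are right-handed (so a half turn about x gives the same grasp; the last joint's range is limited). The gripper opens to 85 mm and grips with 20 to 120 N. Pads are 22 mm wide; open, the fingers measure 114 mm over their backs; the gripper's body (76 mm by 85 mm) begins 54 mm behind the grasp point. The pads swing forward as they close: fully open they stand 13 mm farther back than shut.
Start: joints at [1.239, 0.213, -0.034, 1.323, 0, 1.571], TCP at [0.163, 0.473, 0.231] pointing down, gripper open.
Joint ranges: [-2.98, 2.98], [-0.74, 1.72], [-1.14, 1.35], [-2.1, 2.04], [-1.57, 1.44], [-3.14, 3.14]. Speed limits (rad/s): [1.89, 1.89, 2.39, 2.57, 3.14, 3.14].

INTERFACE

Orientations are given as a unit quaternion [w, x, y, z].
In Python, from bench import env, grab_frame, calibration gives the robot as it stands.
- The arm moves only by the shell command python3 -m pendant 'ROWS' [OPENING] [FORCE]. ROWS is a JSON object of lists of equal length, an entry for each row: "linear": the shift along the tool's x, y, z in mm, a list of three; "rotation": the turn, a rotation vector about the tool's x, y, z in degrees, a list of three. In form: {"linear": [[dx, dy, dz], ...], "rotation": [[wx, wy, wz], ...]}. A call has 1 to 8 rows; each row shifts and turns the commanded pose from where the row before left it, along the tool's axes as they then stand; what a row does not reach is not made up. A row lasts 1/8 s, in which the tool goes at most 62.5 mm and 10.7 degrees, less where a joint would pass 70% of its speed; a pose out of reach is approached as far as the arm can. A call with a gripper value outside its range is refused whole. OPENING is the opening, from 0 (shut) to 1 (fully open), set as the call begins (- or left out, the last holds). The fingers move at their own pace and stop on an object; FORCE is the grip in N (left out, the last holds). Time passes only in rows, so rows that do not move let the fingers close. It gives the time, the measured TCP pose, the force and the opening at its end, in the units of the state.
- env.state(): the state, without advancing time (a new reading comes with each control period).
- grab_frame(name): name is "scene" or "side" or "wrist"; returns the picture (480x640x3 uint8, red, green, blue); there is no depth.
- calibration(name): a dict with "fx", "fy", "cx", "cy" (pixels), "dist_coeffs" ([k1, k2, p1, p2, k3] as OpenCV has them; the pictures are not rectified), "R" (3x3) and "t" (3): a world point X has camera coordinates R X + t. Camera axes: x right, y down, z forward; pixel columns grow to the right and rows downward; lengths in m; the calibration is good to about 2 mm. A picture is of the moment at which its call begins: read the wrist's pose just before it. calibration takes no time and is no camera call; for the wrist camera it gives the pose at the moment of the call.
- env.close_job(): hands the job in, once; it reports no verdict.
The state is a dict: "clock": time; "joint_positions": joint angles; "qvel": joint speeds; "tau": joint torques, N m; "eef_pos": TCP position; "orientation": TCP orientation; "ft_force": force on the tool from outside, world axes, zero at the start; "ft_torque": the same for the moment, N m; "width": finger opening in m.
Only numpy, scipy, OpenCV 4.12 (cv2) and the standard library are available. Lean on these libraries where they do the work, as an engineer would, in place of code of your own. Each camera call takes 0.05 s, during which the arm holds its last target.

## Working session

There is one attempt and no reset: what is moved stays moved. The work goes in short steps, Python scripts to look and compute and a shell command to move; the robot and the scene stay as the last step left them, time stands still between calls to the robot, and variables do not carry over. Pictures are saved under pics/ and viewed, and the job is handed in when it is done.

```bash
ls; mkdir -p pics
python3 - <<'E'
from bench import env, grab_frame, calibration
import cv2
print(env.state())
for n in ("scene","side","wrist"):
    c=calibration(n)
    f=grab_frame(n); cv2.imwrite(f"pics/{n}0.png",f[:,:,::-1])
    print(n,c)
E
```

```text
pics
{'clock': 0.0, 'joint_positions': array([ 1.23898612e+00,  2.13360980e-01, -3.49917497e-02,  1.32349384e+00,
        1.97166707e-05,  1.57075979e+00]), 'qvel': array([-3.73582744e-04, -1.63255716e-05,  8.06237215e-04, -1.72640240e-03,
       -2.76957852e-04, -7.75426613e-04]), 'tau': array([-1.57612183e-03, -6.86158276e+01,  4.87124097e+01,  1.71505439e-02,
       -2.54902052e-04,  9.11914555e-06]), 'eef_pos': array([0.16277197, 0.47243988, 0.23084047]), 'orientation': array([ 0.69733153,  0.11639738,  0.69746794, -0.11712751]), 'ft_force': array([ 1.15386205, -0.02943292,  0.68384556]), 'ft_torque': array([-0.02296623, -0.03422175, -0.00595489]), 'width': 0.08513262484813781}
scene {'fx': 516.4651380458773, 'fy': 516.4651380458773, 'cx': 323.28363881117104, 'cy': 234.60648580170846, 'dist_coeffs': array([-0.06919899,  0.        ,  0.        ,  0.        ,  0.        ]), 'R': array([[-0.58710804,  0.80942517,  0.01162063],
       [ 0.67655967,  0.49851654, -0.54198549],
       [-0.44448978, -0.31034199, -0.8403075 ]]), 't': array([ 0.31850534, -0.29945467,  2.0809778 ])}
side {'fx': 601.0449831676688, 'fy': 601.0449831676688, 'cx': 316.8682432683313, 'cy': 240.98141444723782, 'dist_coeffs': array([0.03173476, 0.        , 0.        , 0.        , 0.        ]), 'R': array([[ 0.68955976, -0.72422831,  0.00082764],
       [-0.54857439, -0.52305975, -0.65228417],
       [ 0.47283556,  0.4493349 , -0.75797406]]), 't': array([-0.38010546,  0.38545791,  1.80812307])}
wrist {'fx': 356.6685589667521, 'fy': 356.6685589667521, 'cx': 322.2314961714255, 'cy': 232.50377899454836, 'dist_coeffs': array([0.00894041, 0.        , 0.        , 0.        , 0.        ]), 'R': array([[ 3.26041216e-01,  9.45355236e-01, -7.77412588e-04],
       [ 9.05151380e-01, -3.11937927e-01,  2.88783152e-01],
       [ 2.72760160e-01, -9.48588859e-02, -9.57394217e-01]]), 't': array([-0.49784942, -0.03715757,  0.38022569])}
```

View pics/scene0.png

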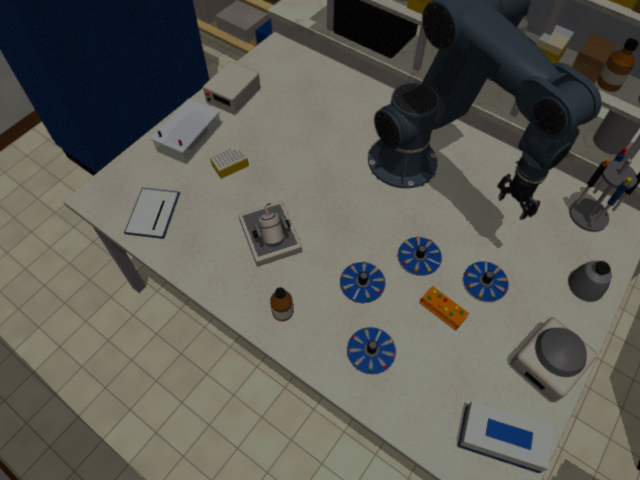

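View pics/side0.png

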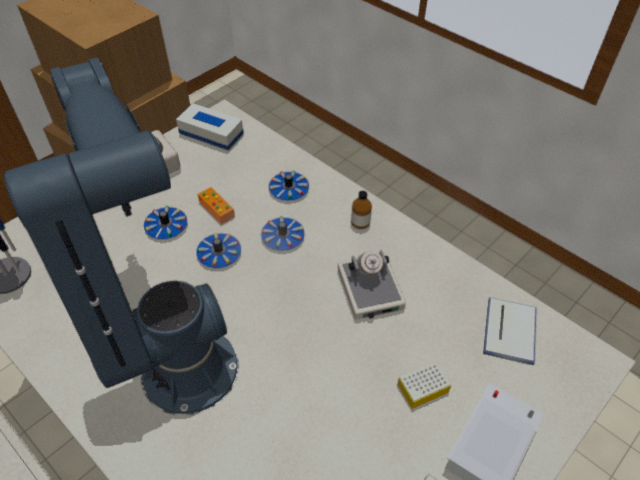

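View pics/wrist0.png

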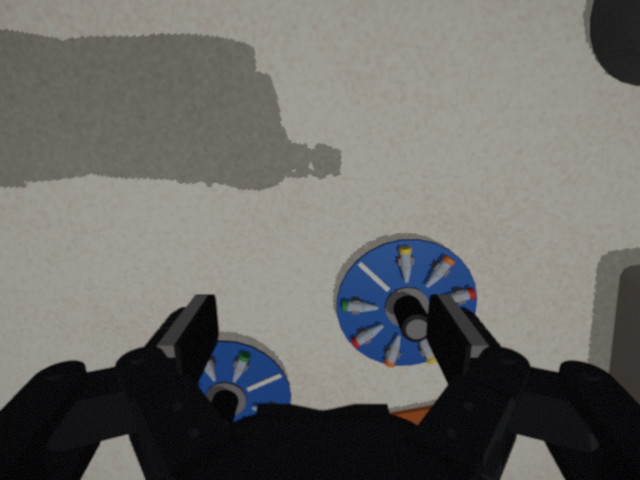

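```bash
cat > h.py <<'E'
import numpy as np, cv2
from bench import env, grab_frame, calibration
from scipy.spatial.transform import Rotation as Ro
def und(c,uv):
    K=np.array([[c['fx'],0,c['cx']],[0,c['fy'],c['cy']],[0,0,1]])
    return cv2.undistortPoints(np.array(uv,float).reshape(-1,1,2),K,c['dist_coeffs']).reshape(-1,2)
def ray(c,uv):
    n=und(c,uv); R=c['R']; o=-R.T@c['t']
    d=np.c_[n,np.ones(len(n))]@R
    return o,d/np.linalg.norm(d,axis=1)[:,None]
def onz(c,uv,z):
    o,d=ray(c,uv); return o+d*((z-o[2])/d[:,2])[:,None]
def proj(c,X):
    K=np.array([[c['fx'],0,c['cx']],[0,c['fy'],c['cy']],[0,0,1]])
    return cv2.projectPoints(np.array(X,float).reshape(-1,1,3),cv2.Rodrigues(c['R'])[0],c['t'],K,c['dist_coeffs'])[0].reshape(-1,2)
def tri(c1,u1,c2,u2):
    o1,d1=ray(c1,[u1]);o2,d2=ray(c2,[u2]);A=np.zeros((3,3));b=np.zeros(3)
    for o,d in((o1,d1[0]),(o2,d2[0])):
        P=np.eye(3)-np.outer(d,d);A+=P;b+=P@o
    X=np.linalg.solve(A,b); return X,[np.linalg.norm((np.eye(3)-np.outer(d,d))@(X-o)) for o,d in((o1,d1[0]),(o2,d2[0]))]
def Rq(q): return Ro.from_quat(q,scalar_first=True).as_matrix()
def save(im,n): cv2.imwrite('pics/'+n,im[:,:,::-1])
E
python3 - <<'E'
from h import *
for n in("scene","side"):
    f=cv2.imread(f"pics/{n}0.png"); c=calibration(n)
    h=cv2.cvtColor(f,cv2.COLOR_BGR2HSV)
    m=cv2.inRange(h,(105,150,80),(125,255,255))
    m=cv2.morphologyEx(m,cv2.MORPH_CLOSE,np.ones((7,7)))
    for k in cv2.findContours(m,0,2)[0]:
        if cv2.contourArea(k)>500:
            e=cv2.fitEllipse(k); print(n,np.round(e[0],1),np.round(e[1],1),onz(c,[e[0]],.0165).round(4))
    if n=="scene":
        a=f[220:390,220:520]; cv2.imwrite("pics/s_crop.png",cv2.resize(a,None,fx=2.6,fy=2.6,interpolation=2))
        b=f[180:290,210:320];cv2.imwrite("pics/s_rot.png",cv2.resize(b,None,fx=5,fy=5,interpolation=2))
    else:
        b=f[220:330,320:430];cv2.imwrite("pics/d_rot.png",cv2.resize(b,None,fx=5,fy=5,interpolation=2))
        a=f[160:280,130:330]; cv2.imwrite("pics/d_crop.png",cv2.resize(a,None,fx=4,fy=4,interpolation=2))
E
```

```text
scene [508.8 433.6] [16.7 69.5] [[0.7269 0.8095 0.0165]]
scene [370.8 350.4] [43.8 46.6] [[0.7501 0.3365 0.0165]]
scene [362.1 282.3] [38.2 43.1] [[0.5644 0.1793 0.0165]]
scene [485.4 281.1] [35.8 44.3] [[0.3089 0.5211 0.0165]]
scene [419.2 256. ] [35. 42.] [[0.3579 0.2846 0.0165]]
side [217.6 250.9] [31.6 41. ] [[0.3497 0.2838 0.0165]]
side [165.  223.2] [28.8 41.2] [[0.3035 0.5206 0.0165]]
side [288.6 186.1] [26.  37.7] [[0.7461 0.3349 0.0165]]
```

View pics/s_crop.png

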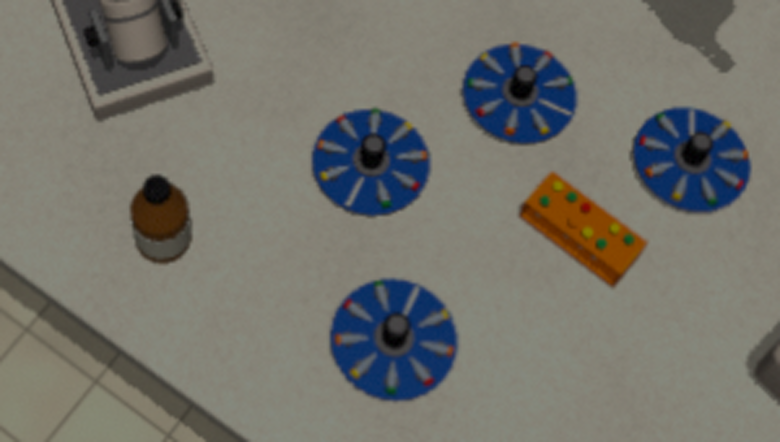

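View pics/s_rot.png

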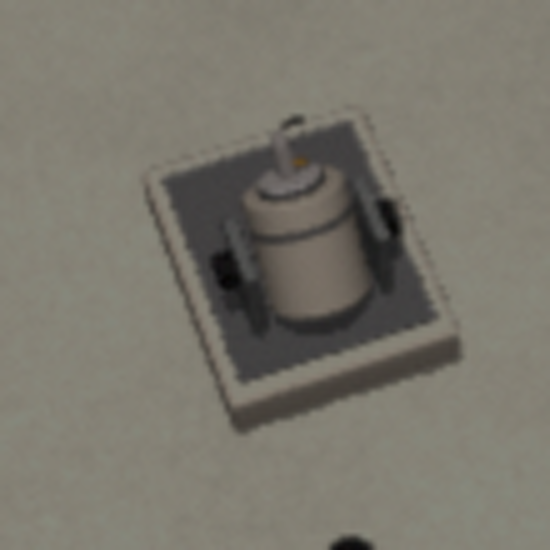

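View pics/d_rot.png

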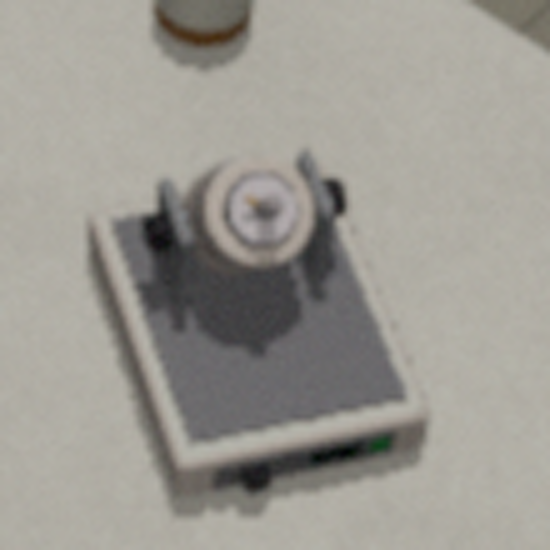

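View pics/d_crop.png

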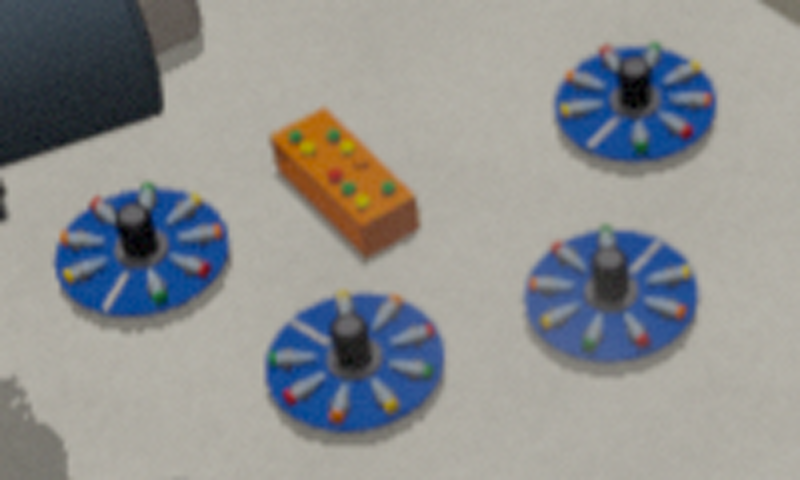

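Run:
```python
from h import *
s=calibration("scene");d=calibration("side")
st=env.state();R=Rq(st['orientation']);print("R",R.round(3),st['clock'])
c=calibration("wrist");o=-c['R'].T@c['t'];print("cam in tool",(R.T@(o-st['eef_pos'])).round(4), "cam axes in tool",(R.T@c['R'].T).round(3))
P=onz(s,[(240,215),(282,202),(301,247),(258,257.5)],.045);print(P.round(3))
# side corners crop/5+(320,220)
Q=onz(d,[(320+95/5,220+218/5),(320+180/5,220+465/5),(320+425/5,220+405/5)],.045);print(Q.round(3))
fs=(210+290/5,180+184/5);fd=(320+262/5,220+210/5)
print("flange",tri(s,fs,d,fd))
print("tip",tri(s,(210+290/5,180+122/5),d,(320+268/5,220+212/5)))
print("disc knob top", tri(s,(220+373/2.6,220+143/2.6),d,(130+610/4.,160+255/4.)))
print("plate",onz(s,[(362.1,282.3)],.0165),onz(d,[(130+612/4,160+296/4)],.0165), "idx", onz(s,[(220+348/2.6,220+203/2.6),(220+366/2.6,220+172/2.6)],.019))
print("bottle",onz(s,[(282,318)],0),"rack",onz(s,[(444,307)],.05),"box",onz(s,[(230,163)],.05))
print("pin",tri(s,(210+300/5,180+162/5),d,(320+252/5,220+200/5)))
```

```text
R [[-0.     0.326  0.945]
 [-0.001  0.945 -0.326]
 [-1.    -0.001 -0.   ]] 0.15
cam in tool [-0.1435 -0.0017 -0.0741] cam axes in tool [[-0.    -0.289  0.957]
 [ 1.    -0.     0.   ]
 [ 0.     0.957  0.289]]
[[ 0.612 -0.324  0.045]
 [ 0.476 -0.237  0.045]
 [ 0.589 -0.063  0.045]
 [ 0.71  -0.156  0.045]]
[[ 0.581 -0.074  0.045]
 [ 0.471 -0.245  0.045]
 [ 0.614 -0.328  0.045]]
flange (array([ 0.60306959, -0.19198231,  0.135653  ]), [np.float64(0.000975007895995255), np.float64(0.0009750078959951824)])
tip (array([ 0.58104858, -0.20950341,  0.16867177]), [np.float64(0.0031447113694474996), np.float64(0.0031447113694475976)])
disc knob top (array([0.56331389, 0.17866011, 0.06654577]), [np.float64(0.0006971345947336076), np.float64(0.0006971345947336157)])
plate [[0.56431949 0.17923396 0.0165    ]] [[0.5608557  0.17565018 0.0165    ]] idx [[0.63130726 0.19044174 0.019     ]
 [0.58043432 0.18431497 0.019     ]]
bottle [[0.8239662  0.03552894 0.        ]] rack [[0.49770747 0.45357694 0.05      ]] box [[ 0.4509099  -0.51467073  0.05      ]]
pin (array([ 0.59349785, -0.18983726,  0.1524922 ]), [np.float64(0.0013302781276598623), np.float64(0.0013302781276600892)])
```

```bash
cat >> h.py <<'E'
def plan(p1,R1,N,cur=None,out=True):
    """straight line + uniform turn in N rows, from measured pose; prints rounded rows"""
    if cur is None:
        s=env.state(); p,R=s['eef_pos'].copy(),Rq(s['orientation'])
    else: p,R=cur
    P,RR=p.copy(),R.copy(); W=Ro.from_matrix(R.T@R1).as_rotvec(); L=[];T=[]
    for i in range(N):
        goal=p+(np.array(p1)-p)*(i+1)/N
        lin=np.round(RR.T@(goal-P)*1000,1); 
        Rg=R@Ro.from_rotvec(W*(i+1)/N).as_matrix()
        rot=np.round(np.degrees(Ro.from_matrix(RR.T@Rg).as_rotvec()),1)
        P=P+RR@lin/1000; RR=RR@Ro.from_rotvec(np.radians(rot)).as_matrix()
        L.append([float(v) for v in lin]);T.append([float(v) for v in rot])
    for i in range(0,N,8): print('{"linear":',L[i:i+8],',"rotation":',T[i:i+8],'}')
    return P,RR
AZ=np.radians(58.2)
def seatR(az=AZ,t=np.radians(35)):
    f=-np.array([np.cos(az),np.sin(az),0]); z=np.sin(t)*f+np.array([0,0,np.cos(t)])
    y=np.cross([0,0,1],-f); x=np.cross(y,z); return np.c_[x,y,z]
def toolR(RS,ang):
    y=RS@[np.cos(ang),np.sin(ang),0]; x=-RS[:,2]; return np.c_[x,y,np.cross(x,y)]
def show():
    s=env.state(); print(round(s['clock'],2),'q',s['joint_positions'].round(3),'p',s['eef_pos'].round(4),'F',s['ft_force'].round(1),'T',s['ft_torque'].round(2),'w',round(s['width'],4)); return s
E
python3 - <<'E'
from h import *
RS=seatR(); seat=np.array([.601,-.193,.143])
s=show()
R1=toolR(RS,np.radians(60))
print(R1.round(2), np.degrees(Ro.from_matrix(Rq(s['orientation']).T@R1).magnitude()))
plan(seat+.11*RS[:,2],R1,20)
E
```

```text
0.15 q [ 1.239  0.213 -0.035  1.323  0.     1.571] p [0.1628 0.4725 0.2309] F [-0.2 -0.5  0.6] T [-0.01  0.03  0.05] w 0.0855
[[ 0.3  -0.52  0.8 ]
 [ 0.49  0.8   0.34]
 [-0.82  0.29  0.5 ]] 58.18990038648028
{"linear": [[-0.1, -27.4, 30.9], [-0.2, -28.6, 29.7], [-0.5, -29.8, 28.6], [-0.7, -30.9, 27.3], [-0.9, -31.9, 26.2], [-1.4, -32.8, 24.9], [-1.7, -33.9, 23.6], [-2.1, -34.6, 22.2]] ,"rotation": [[-2.3, -1.1, 1.5], [-2.3, -1.0, 1.4], [-2.3, -1.1, 1.5], [-2.2, -1.1, 1.4], [-2.3, -1.0, 1.5], [-2.3, -1.1, 1.4], [-2.3, -1.1, 1.5], [-2.3, -1.0, 1.4]] }
{"linear": [[-2.7, -35.5, 20.9], [-3.2, -36.3, 19.5], [-3.7, -36.9, 18.1], [-4.4, -37.4, 16.7], [-5.0, -38.0, 15.3], [-5.7, -38.5, 13.9], [-6.5, -38.8, 12.4], [-7.2, -39.1, 11.1]] ,"rotation": [[-2.3, -1.1, 1.5], [-2.3, -1.1, 1.4], [-2.2, -1.0, 1.5], [-2.3, -1.1, 1.4], [-2.3, -1.1, 1.5], [-2.3, -1.0, 1.4], [-2.3, -1.1, 1.5], [-2.3, -1.1, 1.4]] }
{"linear": [[-8.0, -39.3, 9.5], [-8.9, -39.5, 8.2], [-9.7, -39.5, 6.8], [-10.6, -39.5, 5.5]] ,"rotation": [[-2.2, -1.1, 1.5], [-2.3, -1.0, 1.4], [-2.3, -1.1, 1.5], [-2.3, -1.1, 1.4]] }
```

```bash
python3 -m pendant '{"linear":[[0,-27,31],[0,-29,30],[0,-30,29],[-1,-31,27],[-1,-32,26],[-1,-33,25],[-2,-34,24],[-2,-35,22]],"rotation":[[-2.3,-1.1,1.5],[-2.3,-1,1.4],[-2.3,-1.1,1.5],[-2.3,-1.1,1.4],[-2.3,-1,1.5],[-2.3,-1.1,1.4],[-2.3,-1.1,1.5],[-2.3,-1,1.4]]}'
python3 -m pendant '{"linear":[[-3,-36,21],[-3,-36,20],[-4,-37,18],[-4,-37,17],[-5,-38,15],[-6,-38,14],[-6,-39,12],[-7,-39,11]],"rotation":[[-2.3,-1.1,1.5],[-2.3,-1,1.4],[-2.3,-1.1,1.5],[-2.3,-1.1,1.4],[-2.3,-1,1.5],[-2.3,-1.1,1.4],[-2.3,-1.1,1.5],[-2.3,-1,1.4]]}'
python3 -c "from h import *;show()"
```

```text
clock: 1.15
eef_pos: [0.3259, 0.1829, 0.2314]
orientation: [0.765, 0.064, 0.638, 0.059]
ft_force: [0.9, 0.4, 0.6]
width: 0.0856
clock: 2.15
eef_pos: [0.4889, -0.1041, 0.2317]
orientation: [0.801, 0.01, 0.553, 0.231]
ft_force: [1.5, 0.6, 0.5]
width: 0.0855
2.15 q [-0.511  0.12  -0.242  1.142  0.49  -0.82 ] p [ 0.4889 -0.1041  0.2317] F [1.5 0.6 0.5] T [-0.31  0.22  0.  ] w 0.0855
```

```bash
python3 -m pendant '{"linear":[[-8,-39,9],[-9,-39,8],[-10,-40,7],[-10,-40,5],[0,0,0]],"rotation":[[-2.3,-1.1,1.5],[-2.3,-1,1.4],[-2.3,-1.1,1.5],[-2.3,-1.1,1.4],[0,0,0]]}'
python3 - <<'E'
from h import *
show();c=calibration("wrist")
f=grab_frame("wrist");save(f,"w1.png");np.savez("w1.npz",**c)
a=f[130:330,200:440];save(cv2.resize(a,None,fx=3.3,fy=3,interpolation=2)if 0 else cv2.resize(a,None,fx=3,fy=3,interpolation=2),"w1c.png")
E
```

```text
clock: 2.78
eef_pos: [0.57, -0.2486, 0.2291]
orientation: [0.806, -0.016, 0.502, 0.314]
ft_force: [0.3, 0.1, -0.4]
width: 0.0853
2.77 q [-0.703  0.521  0.257  1.415  0.603 -1.232] p [ 0.57   -0.2486  0.2291] F [ 0.3  0.1 -0.4] T [-0.43  0.29  0.01] w 0.0853
```

View pics/w1.png

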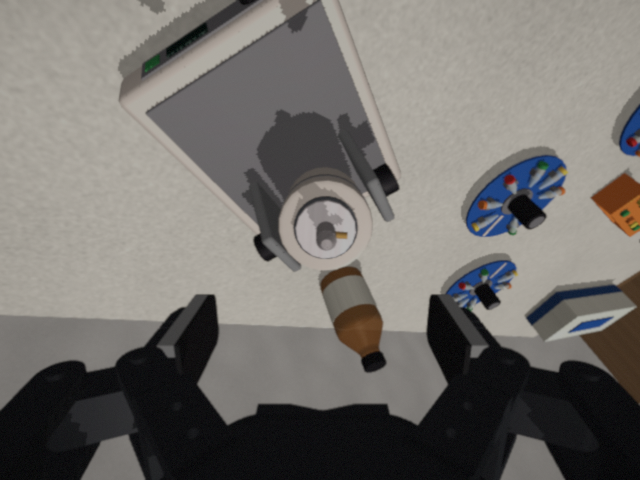

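View pics/w1c.png

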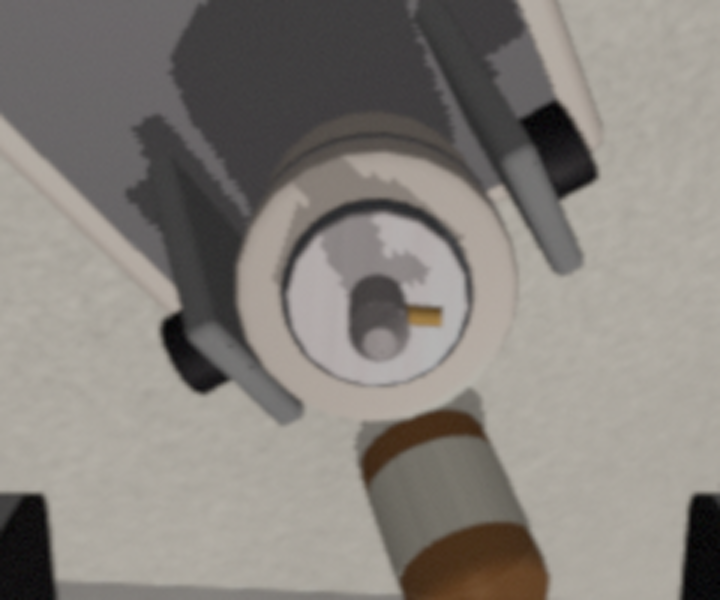

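Run:
```python
from h import *
c=dict(np.load("w1.npz")); 
RS=seatR(np.radians(57.7))
def dirs(uv): 
    P=onz(c,uv,.045); v=P[1]-P[0]; return P.round(4), np.degrees(np.arctan2(v[1],v[0]))
print("right",dirs([(330,8),(394,160)])); print("left",dirs([(122,97),(240,213)])); print('front',dirs([(122,97),(318,0)]))
f=cv2.imread("pics/w1.png")
cv2.imwrite("pics/w1d.png",cv2.resize(f[0:260,110:410],None,fx=2.66,fy=2.3 if 0 else 2.3,interpolation=2))
# predicted
seat=np.array([.601,-.193,.143])
print("pred seat,tip",proj(c,[seat,seat+.032*RS[:,2]]).round(1), "meas (325.7,229),(326.7,244.7)")
for a in (20,30,40,50,60,70): print(a,proj(c,[seat+RS@[.015*np.cos(np.radians(a)),.015*np.sin(np.radians(a)),.009], seat+RS@[.007*np.cos(np.radians(a)),.007*np.sin(np.radians(a)),.009]]).round(1).tolist())
```

```text
right (array([[ 0.4874, -0.2299,  0.045 ],
       [ 0.5678, -0.0927,  0.045 ]]), np.float64(59.627929779067074))
left (array([[ 0.6044, -0.3328,  0.045 ],
       [ 0.6811, -0.2125,  0.045 ]]), np.float64(57.48356214819669))
front (array([[ 0.6044, -0.3328,  0.045 ],
       [ 0.4875, -0.24  ,  0.045 ]]), np.float64(141.5141805020294))
pred seat,tip [[327.6 232. ]
 [328.8 246. ]] meas (325.7,229),(326.7,244.7)
20 [[343.7, 248.5], [335.4, 241.6]]
30 [[345.9, 245.6], [336.4, 240.3]]
40 [[347.5, 242.5], [337.1, 238.8]]
50 [[348.6, 239.2], [337.6, 237.2]]
60 [[349.0, 235.7], [337.8, 235.6]]
70 [[348.8, 232.2], [337.7, 234.0]]
```

View pics/w1d.png

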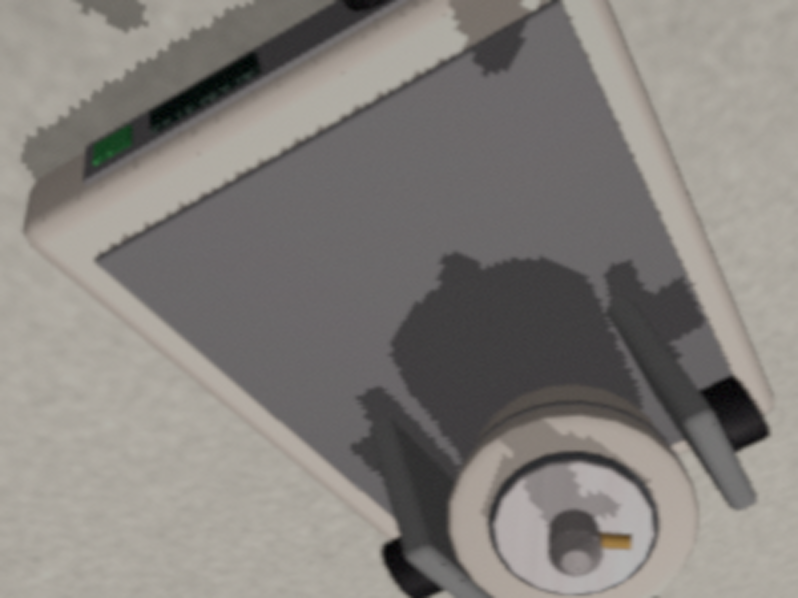

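Run:
```python
from h import *
c=dict(np.load("w1.npz"))
P=onz(c,[(147.6,112.2),(255.9,228.3),(319.8,2.2),(386.3,163)],.045)
a=lambda i,j:np.degrees(np.arctan2(*(P[j]-P[i])[[1,0]]))
print(P.round(4),a(0,1),a(2,3),a(0,2)-90)
f=cv2.imread("pics/w1.png")
h=cv2.cvtColor(f,cv2.COLOR_BGR2HSV)
m=cv2.inRange(h,(8,100,60),(30,255,255)); m[:210]=0;m[262:]=0;m[:,:333]=0;m[:,356:]=0
ys,xs=np.nonzero(m);print("pin px",len(xs),xs.min(),xs.max(),ys.min(),ys.max(),xs.mean(),ys.mean())
```

```text
[[ 0.6089 -0.3154  0.045 ]
 [ 0.6964 -0.1879  0.045 ]
 [ 0.488  -0.2382  0.045 ]
 [ 0.5739 -0.0985  0.045 ]] 55.541451000902434 58.39088334870332 57.4241178327909
pin px 54 336 346 232 237 340.9259259259259 234.94444444444446
```

```bash
python3 -m pendant '{"linear":[[0,30,0],[0,30,0],[0,10,0],[0,0,0]],"rotation":[[0,0,0],[0,0,0],[0,0,0],[0,0,0]]}'
python3 - <<'E'
from h import *
show();c=calibration("wrist")
f=grab_frame("wrist");save(f,"w2.png");np.savez("w2.npz",**c)
a=f[170:290,160:300];save(cv2.resize(a,None,fx=5,fy=5,interpolation=2),"w2c.png")
a=cv2.imread("pics/w1.png")[170:290,260:400];cv2.imwrite("pics/w1e.png",cv2.resize(a,None,fx=5,fy=5,interpolation=2))
E
```

```text
clock: 3.32
eef_pos: [0.5327, -0.1897, 0.2525]
orientation: [0.806, -0.018, 0.501, 0.314]
ft_force: [0.5, -0.6, -0.5]
width: 0.0854
3.33 q [-0.666  0.362  0.074  1.363  0.606 -1.189] p [ 0.5327 -0.1897  0.2525] F [ 0.5 -0.6 -0.5] T [-0.49  0.21  0.01] w 0.0854
```

View pics/w2c.png

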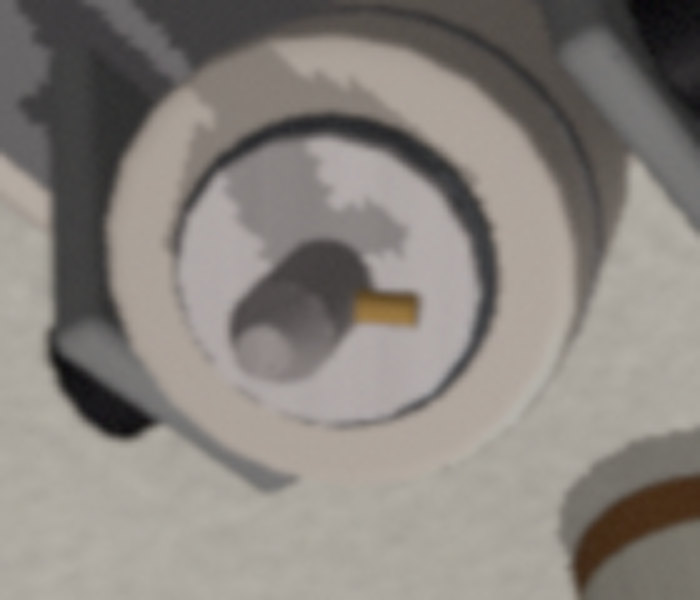

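View pics/w1e.png

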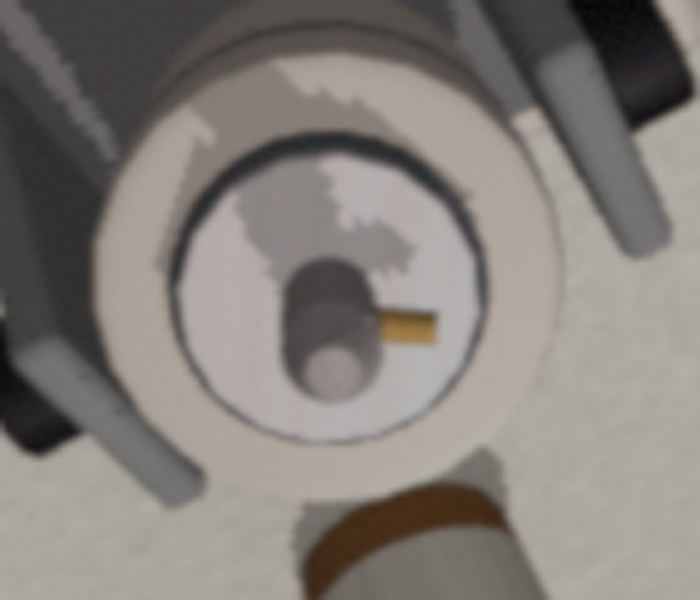

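Run:
```python
from h import *
c1=dict(np.load("w1.npz"));c2=dict(np.load("w2.npz"));s=calibration("scene");d=calibration("side")
RS=seatR(np.radians(57.5))
F,e=tri(c1,(326,228.8),c2,(225.6,225.8));print("flange",F.round(4),e)
T,e=tri(c1,(326.6,244.4),c2,(213,240));print("tip",T.round(4),e, "axis rel",(RS.T@(T-F)).round(4))
P,e=tri(c1,(347.2,235.2),c2,(243.6,231.8));print("pinend",P.round(4),e)
B=(F+T-.032*RS[:,2])/2
for S in (F,T-.032*RS[:,2],B):
    v=RS.T@(P-S); print("pin in seat",v.round(4),"ang",np.degrees(np.arctan2(v[1],v[0])))
# single views, plane at 9mm above the flange
for c,u in((c1,(347.2,235.2)),(c2,(243.6,231.8))):
  for S in (F,T-.032*RS[:,2],np.array([.601,-.193,.143])):
    o,r=ray(c,[u]); r=r[0]; n=RS[:,2]; X=o+r*(n@(S+.0092*n-o))/(n@r); v=RS.T@(X-S); print(v.round(4),np.degrees(np.arctan2(v[1],v[0])))
print(proj(s,[F,T]).round(1),proj(d,[F,T]).round(1))
```

```text
flange [ 0.5988 -0.196   0.143 ] [np.float64(0.0002094735657550083), np.float64(0.0002094735657550294)]
tip [ 0.59   -0.2111  0.1693] [np.float64(0.00010738536658249692), np.float64(0.00010738536658246958)] axis rel [ 0.0008 -0.0007  0.0316]
pinend [ 0.59   -0.1877  0.1555] [np.float64(7.113212214785178e-05), np.float64(7.11321221477948e-05)]
pin in seat [0.009  0.0119 0.0089] ang 52.75039638125623
pin in seat [0.0082 0.0126 0.0093] ang 56.94618277582744
pin in seat [0.0086 0.0123 0.0091] ang 54.85787584565147
[0.0089 0.0119 0.0092] 53.330275580541006
[0.0082 0.0127 0.0092] 57.1131299984693
[0.0065 0.0121 0.0092] 61.771707468042266
[0.0091 0.0119 0.0092] 52.792858014291724
[0.0083 0.0126 0.0092] 56.5436829503451
[0.0063 0.0115 0.0092] 61.25007362131065
[[267.4 214.2]
 [265.  205.8]] [[372.3 262. ]
 [374.9 260.9]]
```

Run:
```python
from h import *
a=np.radians(18);R1=toolR(np.eye(3),a)
print(R1.round(2)); s=env.state();print(np.degrees(Ro.from_matrix(Rq(s['orientation']).T@R1).as_rotvec()))
plan([.563,.178,.19],R1,16)
```

```text
[[-0.    0.95  0.31]
 [-0.    0.31 -0.95]
 [-1.    0.    0.  ]]
[ 97.03431731   6.81618163 -39.17735525]
{"linear": [[15.0, 16.4, 7.5], [14.2, 17.6, 5.8], [13.4, 18.8, 3.9], [12.5, 19.7, 2.0], [11.7, 20.3, 0.0], [10.8, 20.7, -2.1], [9.9, 20.7, -4.2], [9.1, 20.7, -6.3]] ,"rotation": [[6.1, 0.4, -2.4], [6.0, 0.4, -2.5], [6.1, 0.5, -2.5], [6.1, 0.4, -2.4], [6.0, 0.4, -2.4], [6.1, 0.4, -2.5], [6.0, 0.5, -2.5], [6.1, 0.4, -2.4]] }
{"linear": [[8.3, 20.2, -8.4], [7.5, 19.5, -10.5], [6.8, 18.6, -12.4], [6.1, 17.5, -14.4], [5.4, 16.2, -16.0], [5.0, 14.5, -17.6], [4.5, 12.9, -19.1], [4.2, 10.9, -20.3]] ,"rotation": [[6.1, 0.4, -2.4], [6.0, 0.5, -2.5], [6.1, 0.4, -2.4], [6.1, 0.4, -2.5], [6.0, 0.4, -2.4], [6.1, 0.5, -2.5], [6.1, 0.4, -2.4], [6.0, 0.4, -2.5]] }
```

```bash
python3 -m pendant '{"linear":[[15,16,7],[14,18,6],[13,19,4],[12,20,2],[12,20,0],[11,21,-2],[10,21,-4],[9,21,-6]],"rotation":[[6.1,0.4,-2.4],[6,0.4,-2.5],[6.1,0.5,-2.5],[6.1,0.4,-2.4],[6,0.4,-2.4],[6.1,0.4,-2.5],[6,0.5,-2.5],[6.1,0.4,-2.4]]}' | head -2
python3 -m pendant '{"linear":[[8,20,-8],[8,19,-10],[7,19,-12],[6,17,-14],[5,16,-16],[5,15,-18],[5,13,-19],[4,11,-20]],"rotation":[[6.1,0.4,-2.4],[6,0.5,-2.5],[6.1,0.4,-2.4],[6.1,0.4,-2.5],[6,0.4,-2.4],[6.1,0.5,-2.5],[6.1,0.4,-2.4],[6,0.4,-2.5]]}'
python3 -m pendant '{"linear":[[0,0,0],[0,0,0]],"rotation":[[0,0,0],[0,0,0]]}' >/dev/null
python3 - <<'E'
from h import *
s=show();print(Rq(s['orientation']).round(3));c=calibration("wrist")
f=grab_frame("wrist");save(f,"w3.png");np.savez("w3.npz",**c)
f2=grab_frame("scene");save(cv2.resize(f2[200:400,230:530],None,fx=2.6,fy=2.6,interpolation=2),"s3.png")
E
```

```text
clock: 4.38
eef_pos: [0.5487, -0.0051, 0.2214]
clock: 5.38
eef_pos: [0.5653, 0.1779, 0.1899]
orientation: [0.571, 0.416, 0.572, -0.417]
ft_force: [0.9, 0.3, 0.5]
width: 0.0856
5.62 q [0.303 0.415 0.141 1.297 0.    1.558] p [0.565  0.1768 0.1903] F [-0.5  0.8 -0. ] T [-0.03  0.08 -0.02] w 0.0854
[[-0.001  0.951  0.31 ]
 [ 0.     0.31  -0.951]
 [-1.    -0.001 -0.   ]]
```

View pics/w3.png

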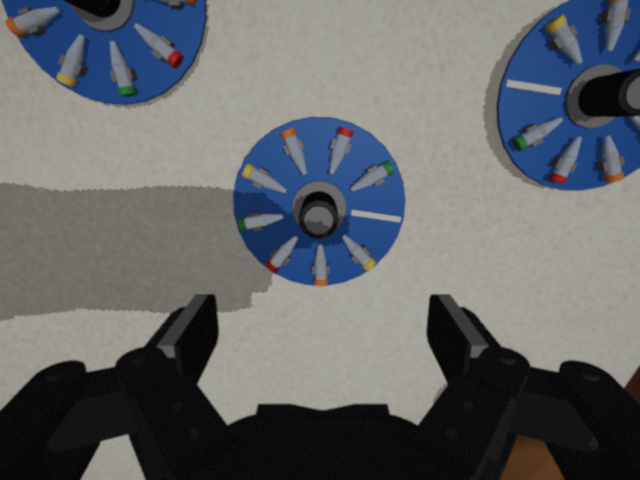

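View pics/s3.png

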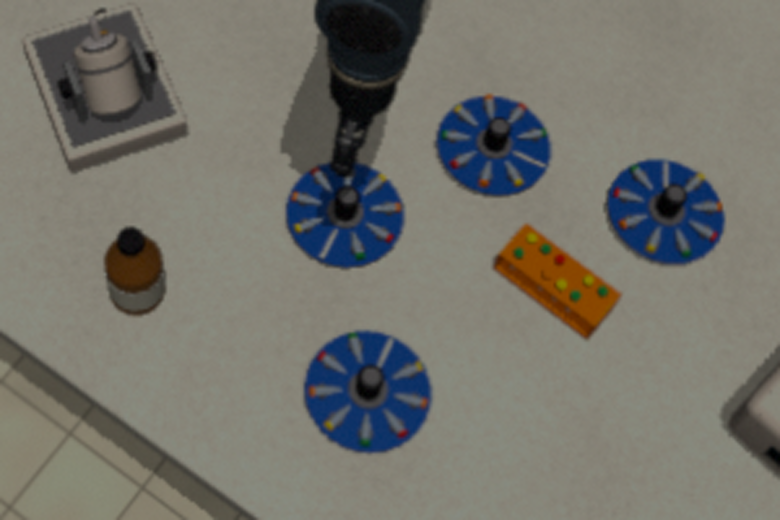

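Candidates in the first scene picture: discs at (362,282), (419,256), (371,350) and (485,281), with y = 0.18, 0.28, 0.34 and 0.52. The one at (362,282) has the smallest y, so it is farthest right. The enlarged crop shows the gripper above it at crop pixel (345,213), and the wrist view has it at (320,201) with the index line pointing right.

Run:
```python
from h import *
c=dict(np.load("w3.npz")); f=cv2.imread("pics/w3.png"); h=cv2.cvtColor(f,cv2.COLOR_BGR2HSV)
m=cv2.inRange(h,(105,130,40),(125,255,255));m[:110]=0;m[292:]=0;m[:,:225]=0;m[:,415:]=0
m=cv2.morphologyEx(m,cv2.MORPH_OPEN,np.ones((3,3)))
k=cv2.convexHull(np.vstack(cv2.findContours(m,0,1)[0]))
(x,y),ax,an=cv2.fitEllipse(k);print("ell",x,y,ax,an)
P=onz(c,k.reshape(-1,2).astype(float),.019); C,r=cv2.minEnclosingCircle(P[:,:2].astype(np.float32));print("circle",C,r)
A=np.c_[2*P[:,:2],np.ones(len(P))];q=np.linalg.lstsq(A,(P[:,:2]**2).sum(1),rcond=None)[0];print("fit",q[:2],np.sqrt(q[2]+q[0]**2+q[1]**2))
w=cv2.inRange(f,(170,170,170),(255,255,255));w[:205]=0;w[226:]=0;w[:,:350]=0;w[:,404:]=0
ys,xs=np.nonzero(w);vx,vy,x0,y0=cv2.fitLine(np.c_[xs,ys].astype(np.float32),2,0,.01,.01).ravel();print(len(xs),x0,y0,vy/vx)
L=onz(c,[(x0-20,y0-20*vy/vx),(x0+20,y0+20*vy/vx)],.019);v=L[1]-L[0];print("idx ang",np.degrees(np.arctan2(v[1],v[0])),L.round(4))
print("from centre",np.degrees(np.arctan2(*(L.mean(0)[:2]-q[:2])[::-1])))
print("knob top",onz(c,[(319,216)],.064),"hub top ring", onz(c,[(319.5,205)],.025))
```

```text
ell 318.6227722167969 200.71385192871094 (167.0983123779297, 170.24093627929688) 93.27973175048828
circle (0.5596961975097656, 0.17747771739959717) 0.07694382220506668
fit [0.55976481 0.17737083] 0.07656525059645372Traceback (most recent call last):
  File "<stdin>", line 10, in <module>
cv2.error: OpenCV(4.12.0) /io/opencv/modules/imgproc/src/linefit.cpp:50: error: (-215:Assertion failed) count > 0 in function 'fitLine2D_wods'
```

Run:
```python
from h import *
c=dict(np.load("w3.npz")); f=cv2.imread("pics/w3.png"); h=cv2.cvtColor(f,cv2.COLOR_BGR2HSV)
q=np.array([.5598,.1774])
w=cv2.inRange(h,(0,0,110),(180,90,255));w[:204]=0;w[226:]=0;w[:,:353]=0;w[:,400:]=0
ys,xs=np.nonzero(w);vx,vy,x0,y0=cv2.fitLine(np.c_[xs,ys].astype(np.float32),2,0,.01,.01).ravel();print(len(xs),x0,y0,vy/vx)
L=onz(c,[(x0-20,y0-20*vy/vx),(x0+20,y0+20*vy/vx)],.019);v=L[1]-L[0];print("idx ang",np.degrees(np.arctan2(v[1],v[0])),L.round(4))
print("from centre",np.degrees(np.arctan2(*(L.mean(0)[:2]-q[:2])[::-1])))
print("knob top",onz(c,[(319,216)],.064),"hub top ring", onz(c,[(319.5,203)],.025))
```

```text
317 376.07886 215.64984 0.15057434
idx ang 9.312961574881761 [[0.5938 0.1825 0.019 ]
 [0.6303 0.1885 0.019 ]]
from centre 8.797613265252096
knob top [[0.55974482 0.1799834  0.064     ]] hub top ring [[0.55918471 0.18190726 0.025     ]]
```

```bash
python3 -m pendant '{"linear":[[30,-4.6,-2.6],[30,0,0],[30,0,0],[30,0,0],[20,0,0],[10,0,0],[8,0,0],[0,0,0]],"rotation":[[0,0,0],[0,0,0],[0,0,0],[0,0,0],[0,0,0],[0,0,0],[0,0,0],[0,0,0]]}'
python3 - <<'E'
from h import *
show()
f=grab_frame("wrist");save(f,"w4.png")
E
```

```text
clock: 6.72
eef_pos: [0.5595, 0.1781, 0.0328]
orientation: [0.572, 0.416, 0.572, -0.416]
ft_force: [0.2, 0.5, -1.0]
width: 0.0851
6.72 q [ 3.080e-01  4.990e-01 -1.420e-01  9.300e-01  1.000e-03  1.564e+00] p [0.5595 0.1781 0.0328] F [ 0.2  0.5 -1. ] T [0.01 0.07 0.04] w 0.0851
```

View pics/w4.png

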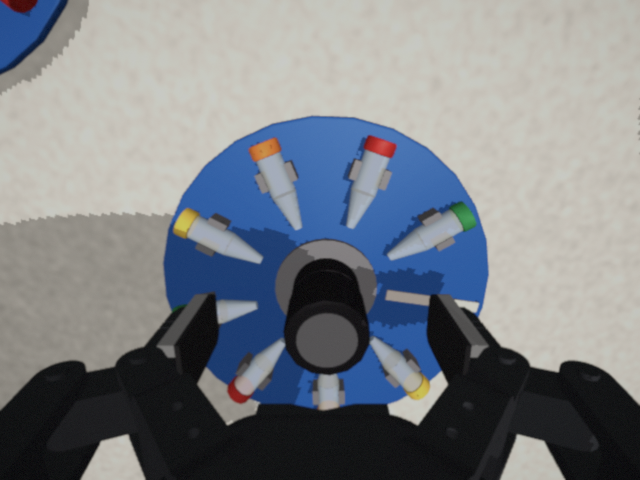

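Run:
```python
from h import *
s=env.state();c=calibration("wrist");R=Rq(s['orientation'])
p=s['eef_pos'].copy();p[2]=.064;print(proj(c,[p]))
f=cv2.imread("pics/w4.png");g=cv2.cvtColor(f,cv2.COLOR_BGR2GRAY)
m=cv2.inRange(g,60,110);m[:308]=0;m[375:]=0;m[:,:288]=0;m[:,368:]=0
k=max(cv2.findContours(m,0,1)[0],key=cv2.contourArea);e=cv2.fitEllipse(k);print(e)
X=onz(c,[e[0]],.064)[0];print(X,(R.T@(X-p))*1000)
```

```text
[[325.94604333 334.7777019 ]]
((326.5552062988281, 339.94464111328125), (52.874671936035156, 60.81951141357422), 89.69180297851562)
[0.56056842 0.17631829 0.064     ] [-1.35230080e-03  2.26516304e-01  2.13859507e+00]
```

```bash
python3 -m pendant '{"linear":[[0,0,1.5],[0,0,0]],"rotation":[[0,0,0],[0,0,0]]}' >/dev/null
python3 -m pendant '{"linear":[[0,0,0],[0,0,0],[0,0,0],[0,0,0],[0,0,0],[0,0,0]],"rotation":[[0,0,0],[0,0,0],[0,0,0],[0,0,0],[0,0,0],[0,0,0]]}' 0 60
python3 -m pendant '{"linear":[[-4,0,0],[-15,0,0],[-25,0,0],[-25,0,0],[-20,0,0],[0,0,0],[0,0,0]],"rotation":[[0,0,0],[0,0,0],[0,0,0],[0,0,0],[0,0,0],[0,0,0],[0,0,0]]}'
python3 - <<'E'
from h import *
show();c=calibration("wrist");np.savez("w5.npz",**c)
f=grab_frame("wrist");save(f,"w5.png")
c=grab_frame("side");save(cv2.resize(c[130:300,180:400],None,fx=3.4,fy=3.4,interpolation=2),"d5.png")
E
```

```text
clock: 7.78
eef_pos: [0.56, 0.1769, 0.0329]
orientation: [0.572, 0.416, 0.572, -0.415]
ft_force: [-0.4, 0.3, 3.6]
width: 0.0308
clock: 8.65
eef_pos: [0.5597, 0.1767, 0.1212]
orientation: [0.572, 0.415, 0.573, -0.416]
ft_force: [-0.2, 0.4, -2.5]
width: 0.0307
8.65 q [ 3.050e-01  4.330e-01 -9.000e-03  1.130e+00  1.000e-03  1.562e+00] p [0.5597 0.1767 0.1212] F [-0.2  0.4 -2.5] T [-0.02  0.   -0.05] w 0.0307
```

View pics/w5.png

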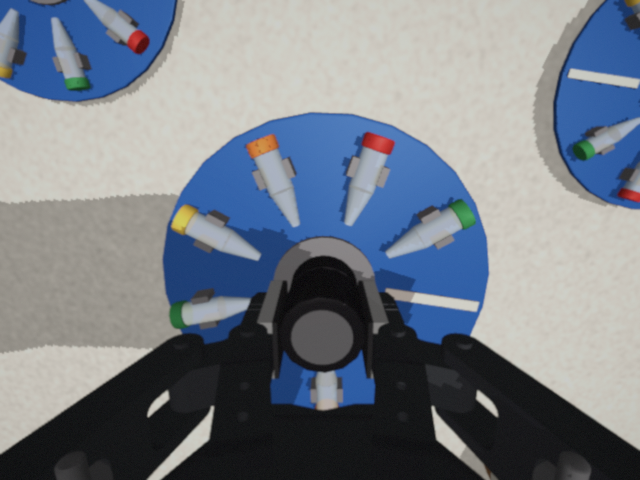

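View pics/d5.png

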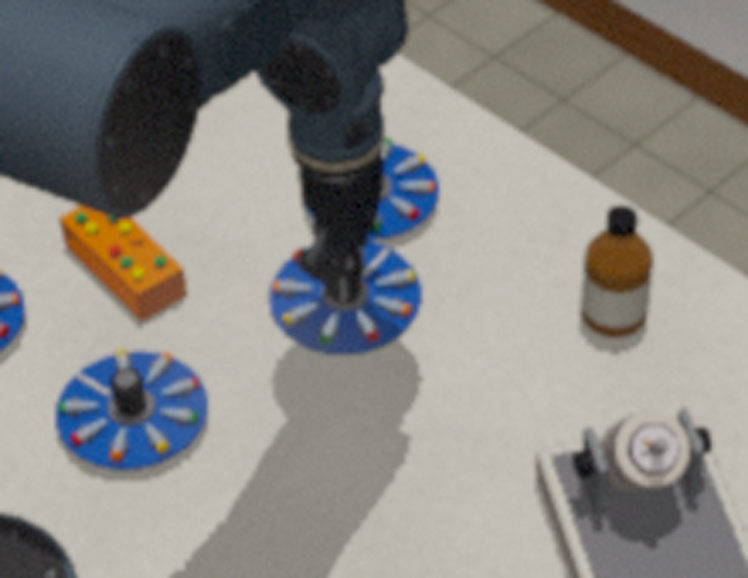

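Run:
```python
from h import *
c=dict(np.load("w5.npz"));s=env.state();R=Rq(s['orientation']);p=s['eef_pos'];print(R.round(3))
f=cv2.imread("pics/w5.png");h=cv2.cvtColor(f,cv2.COLOR_BGR2HSV);g=cv2.cvtColor(f,cv2.COLOR_BGR2GRAY)
zp=p[2]-.0139
w=cv2.inRange(h,(0,0,110),(180,90,255));w[:285]=0;w[315:]=0;w[:,:392]=0;w[:,475:]=0
ys,xs=np.nonzero(w);vx,vy,x0,y0=cv2.fitLine(np.c_[xs,ys].astype(np.float32),2,0,.01,.01).ravel()
L=onz(c,[(x0-35,y0-35*vy/vx),(x0+35,y0+35*vy/vx)],zp)
T=(L-p)@R*1000;print("line in tool",T.round(2), len(xs)); a1=np.degrees(np.arctan2(T[1,2]-T[0,2],T[1,1]-T[0,1]));print("ang y->z",a1)
m=cv2.inRange(h,(105,130,40),(125,255,255));m[310:]=0;m[:100]=0;m[:,:155]=0;m[:,500:]=0;m[:190,:165]=0
cn=max(cv2.findContours(m,0,1)[0],key=cv2.contourArea);k=cv2.convexHull(cn).reshape(-1,2).astype(float);k=k[k[:,1]<290]
P=onz(c,k,zp);A=np.c_[2*P[:,:2],np.ones(len(P))];q=np.linalg.lstsq(A,(P[:,:2]**2).sum(1),rcond=None)[0]
C=np.array([q[0],q[1],zp]);print("plate centre tool",((C-p)@R*1000).round(2),np.sqrt(q[2]+q[0]**2+q[1]**2))
d=T.mean(0)-(C-p)@R*1000;print("idx from centre",np.degrees(np.arctan2(d[2],d[1])))
m=cv2.inRange(g,70,125);m[:308]=0;m[372:]=0;m[:,:288]=0;m[:,358:]=0
k=max(cv2.findContours(m,0,1)[0],key=cv2.contourArea);e=cv2.fitEllipse(k);X=onz(c,[e[0]],p[2]+.0311);print("knob",e,((X-p)@R*1000).round(2))
```

```text
[[-0.002  0.951  0.309]
 [ 0.     0.309 -0.951]
 [-1.    -0.002 -0.001]]
line in tool [[13.82 35.96  6.55]
 [13.75 70.63 12.33]] 953
ang y->z 9.463357597197048
plate centre tool [13.9   0.14 -0.11] 0.07731574769960763
idx from centre 10.185848588863953
knob ((321.70404052734375, 336.9927062988281), (52.63990783691406, 60.5244026184082), 93.57860565185547) [[-31.1   -1.32   0.96]]
```

```bash
cat >> h.py <<'E'
SRS=seatR(np.radians(57.5)); SEAT=np.array([.5993,-.1958,.1430]); HUB=.0329
def seatpose(h,psi=64.5): return SEAT+(HUB+h)*SRS[:,2], toolR(SRS,np.radians(psi))
def rel():
    """hub underside in seat axes (mm) and tool y angle, tilt error"""
    s=env.state();R=Rq(s['orientation']);hb=s['eef_pos']+HUB*R[:,0]
    T=SRS.T@R; print('t',round(s['clock'],2),'hub in seat mm',((hb-SEAT)@SRS*1000).round(2),'psi',round(float(np.degrees(np.arctan2(T[1,1],T[0,1]))),2),'axis',T[:,0].round(3),'F seat',(s['ft_force']@SRS).round(1),'Tq seat',(s['ft_torque']@SRS).round(2),'w',round(s['width'],4)); return s
E
python3 - <<'E'
from h import *
p,R=seatpose(.075); print(p)
plan(p,R,20)
E
```

```text
[ 0.56604712 -0.24799657  0.23138651]
{"linear": [[-5.5, -6.3, 20.3], [-5.7, -7.8, 19.7], [-5.7, -9.3, 19.0], [-6.0, -10.8, 18.2], [-6.2, -12.1, 17.2], [-6.5, -13.3, 16.2], [-6.9, -14.5, 14.9], [-7.3, -15.5, 13.8]] ,"rotation": [[-5.0, -0.4, 2.0], [-5.0, -0.5, 1.9], [-5.1, -0.4, 2.0], [-5.0, -0.5, 1.9], [-5.0, -0.4, 2.0], [-5.0, -0.5, 2.0], [-5.0, -0.4, 1.9], [-5.0, -0.4, 2.0]] }
{"linear": [[-7.7, -16.4, 12.4], [-8.2, -17.1, 11.0], [-8.7, -17.7, 9.5], [-9.3, -18.2, 8.0], [-9.9, -18.5, 6.5], [-10.4, -18.7, 4.9], [-11.1, -18.6, 3.4], [-11.7, -18.5, 1.8]] ,"rotation": [[-5.1, -0.5, 2.0], [-5.0, -0.4, 1.9], [-5.0, -0.5, 2.0], [-5.0, -0.4, 2.0], [-5.0, -0.4, 1.9], [-5.0, -0.5, 2.0], [-5.1, -0.4, 1.9], [-5.0, -0.5, 2.0]] }
{"linear": [[-12.2, -18.2, 0.3], [-13.0, -17.7, -1.1], [-13.5, -17.1, -2.6], [-14.1, -16.3, -3.9]] ,"rotation": [[-5.0, -0.4, 2.0], [-5.0, -0.4, 1.9], [-5.0, -0.5, 2.0], [-5.1, -0.4, 2.0]] }
```

```bash
python3 -m pendant '{"linear":[[-5.5,-6,20],[-5.5,-8,20],[-6,-9,19],[-6,-11,18],[-6,-12,17],[-6.5,-13,16],[-7,-14.5,15],[-7,-15.5,14]],"rotation":[[-5,-0.4,2],[-5,-0.5,1.9],[-5.1,-0.4,2],[-5,-0.5,1.9],[-5,-0.4,2],[-5,-0.5,2],[-5,-0.4,1.9],[-5,-0.4,2]]}' >/dev/null
python3 -m pendant '{"linear":[[-8,-16.5,12.5],[-8,-17,11],[-9,-17.5,9.5],[-9,-18,8],[-10,-18.5,6.5],[-10.5,-18.5,5],[-11,-18.5,3.5],[-11.5,-18.5,2]],"rotation":[[-5.1,-0.5,2],[-5,-0.4,1.9],[-5,-0.5,2],[-5,-0.4,2],[-5,-0.4,1.9],[-5,-0.5,2],[-5.1,-0.4,1.9],[-5,-0.5,2]]}'
python3 -m pendant '{"linear":[[-12,-18,0],[-13,-18,-1],[-13.5,-17,-2.5],[-14,-16.5,-4],[0,0,0],[0,0,0]],"rotation":[[-5,-0.4,2],[-5,-0.4,1.9],[-5,-0.5,2],[-5.1,-0.4,2],[0,0,0],[0,0,0]]}'
python3 - <<'E'
from h import *
rel();show()
f=grab_frame("side");save(f,"d6.png");g=grab_frame("scene");save(g,"s6.png");w=grab_frame("wrist");save(w,"w6.png")
a=cv2.resize(f[190:320,310:440],None,fx=3,fy=3,interpolation=2);b=cv2.resize(g[170:300,200:330],None,fx=3,fy=3,interpolation=2)
save(np.hstack([a,b]),"sd6.png")
E
```

```text
clock: 10.75
eef_pos: [0.565, -0.16, 0.2098]
orientation: [0.816, 0.059, 0.546, 0.183]
ft_force: [1.8, -0.4, -2.7]
width: 0.0303
clock: 11.5
eef_pos: [0.5674, -0.2463, 0.2312]
orientation: [0.807, -0.045, 0.489, 0.327]
ft_force: [-0.2, 0.5, -2.5]
width: 0.0306
t 11.5 hub in seat mm [ 1.62 -0.18 73.6 ] psi 64.48 axis [ 0.001  0.001 -1.   ] F seat [-1.2  0.4 -2.2] Tq seat [-0.    0.77 -0.  ] w 0.0306
11.5 q [-0.704  0.502  0.232  1.397  0.605 -1.292] p [ 0.5674 -0.2463  0.2312] F [-0.2  0.5 -2.5] T [-0.65  0.42 -0.  ] w 0.0306
```

View pics/sd6.png

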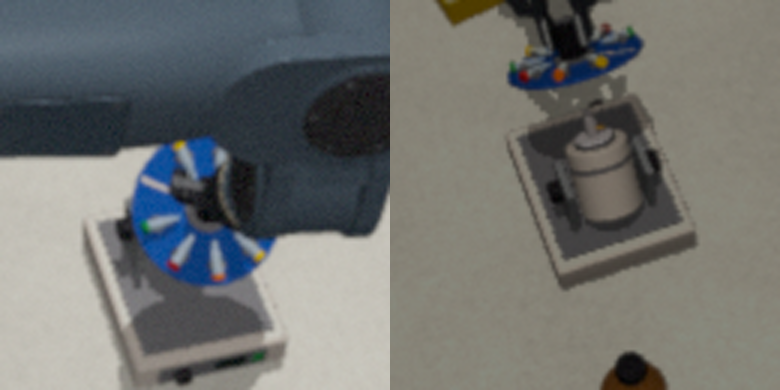

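View pics/w6.png

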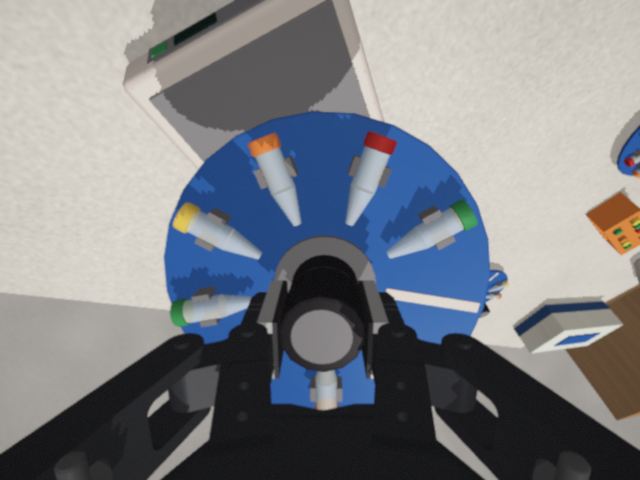

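```bash
python3 -m pendant '{"linear":[[10,-0.7,-1.5],[10,0,0],[10,0,0],[5,0,0],[0,0,0],[0,0,0]],"rotation":[[0,0,0],[0,0,0],[0,0,0],[0,0,0],[0,0,0],[0,0,0]]}'>/dev/null
python3 - <<'E'
from h import *
rel()
f=grab_frame("side");g=grab_frame("scene")
a=cv2.resize(f[200:300,320:420],None,fx=3.9,fy=3.9,interpolation=2);b=cv2.resize(g[170:270,220:320],None,fx=3.9,fy=3.9,interpolation=2)
save(np.hstack([a,b]),"sd7.png")
E
```

```text
t 12.4 hub in seat mm [ 0.31 -0.63 39.57] psi 64.58 axis [ 0.001 -0.    -1.   ] F seat [-1.5 -0.5 -1.8] Tq seat [-0.01  0.77  0.01] w 0.0307
```

View pics/sd7.png

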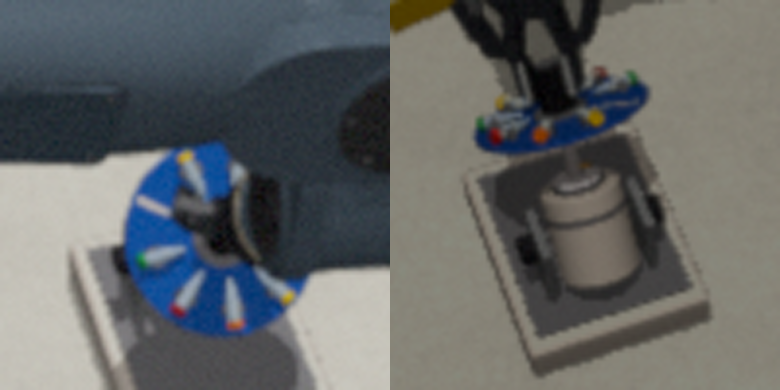

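```bash
python3 -m pendant '{"linear":[[3,0.5,0],[3,0,0],[3,0,0],[2,0,0],[0,0,0]],"rotation":[[0,0,0],[0,0,0],[0,0,0],[0,0,0],[0,0,0]]}'>/dev/null
python3 -c "from h import *;rel()"
python3 -m pendant '{"linear":[[2,0,0],[2,0,0],[2,0,0],[0,0,0]],"rotation":[[0,0,0],[0,0,0],[0,0,0],[0,0,0]]}'>/dev/null
python3 -c "from h import *;rel()"
```

```text
t 13.12 hub in seat mm [ 0.48  0.11 28.12] psi 64.57 axis [ 0.001  0.    -1.   ] F seat [-1.8 -0.1 -2.1] Tq seat [ 0.02  0.84 -0.02] w 0.0302
t 13.62 hub in seat mm [ 0.66 -0.49 22.48] psi 64.61 axis [ 0.001 -0.001 -1.   ] F seat [-0.9 -5.8  0.1] Tq seat [-1.26  0.51 -0.03] w 0.0305
```

```bash
python3 -m pendant '{"linear":[[0,-0.7,0.35],[0,0,0],[0,0,0]],"rotation":[[0,0,0],[0,0,0],[0,0,0]]}'>/dev/null
python3 -c "from h import *;rel()"
```

```text
t 14.0 hub in seat mm [ 0.55 -0.85 22.28] psi 64.58 axis [ 0.001  0.    -1.   ] F seat [-0.3 -3.4 -0.4] Tq seat [-0.87  0.39  0.02] w 0.0307
```

```bash
python3 -m pendant '{"linear":[[0,-0.7,0.5],[0,0,0],[0,0,0]],"rotation":[[0,0,0],[0,0,0],[0,0,0]]}'>/dev/null
python3 -c "from h import *;rel()"
python3 -m pendant '{"linear":[[2,0,0],[2,0,0],[2,0,0],[0,0,0]],"rotation":[[0,0,0],[0,0,0],[0,0,0],[0,0,0]]}'>/dev/null
python3 -c "from h import *;rel()"
```

```text
t 14.38 hub in seat mm [ 0.54 -1.43 22.17] psi 64.56 axis [ 0.001  0.001 -1.   ] F seat [-0.3 -0.4 -0.5] Tq seat [-0.13  0.51  0.02] w 0.0302
t 14.88 hub in seat mm [ 0.64 -1.54 16.08] psi 64.58 axis [ 0.001  0.    -1.   ] F seat [ 0.4 -0.7 -3.6] Tq seat [-0.22  0.6  -0.06] w 0.0306
```

```bash
python3 -m pendant '{"linear":[[1.5,0,0],[1.5,0,0],[1,0,0],[0,0,0]],"rotation":[[0,0,0],[0,0,0],[0,0,0],[0,0,0]]}'>/dev/null
python3 -c "from h import *;rel()"
python3 -m pendant '{"linear":[[1,0,0],[1,0,0],[0,0,0]],"rotation":[[0,0,0],[0,0,0],[0,0,0]]}'>/dev/null
python3 -c "from h import *;rel()"
```

```text
t 15.38 hub in seat mm [ 0.65 -1.58 12.2 ] psi 64.58 axis [ 0.001  0.    -1.   ] F seat [ 0.3 -1.2 -3.4] Tq seat [-0.23  0.64 -0.01] w 0.0308
t 15.75 hub in seat mm [ 0.64 -1.64 10.22] psi 64.58 axis [ 0.001  0.    -1.   ] F seat [-0.4 -1.2 -2.3] Tq seat [-0.19  0.55 -0.05] w 0.0306
```

```bash
python3 -m pendant '{"linear":[[1,0,0],[1,0,0],[0,0,0]],"rotation":[[0,0,0],[0,0,0],[0,0,0]]}'>/dev/null
python3 -c "from h import *;rel()"
python3 -m pendant '{"linear":[[1,0,0],[1,0,0],[0,0,0]],"rotation":[[0,0,0],[0,0,0],[0,0,0]]}'>/dev/null
python3 -c "from h import *;rel()"
```

```text
t 16.12 hub in seat mm [ 0.66 -1.61  8.22] psi 64.58 axis [ 0.001  0.    -1.   ] F seat [-0.6 -1.4 -1.2] Tq seat [-0.21  0.6  -0.05] w 0.0305
t 16.5 hub in seat mm [ 0.66 -1.63  6.21] psi 64.58 axis [ 0.001  0.    -1.   ] F seat [ 0.7 -1.2 -2. ] Tq seat [-0.2   0.64  0.02] w 0.0302
```

```bash
python3 -m pendant '{"linear":[[1.5,0,0],[1.5,0,0],[0,0,0]],"rotation":[[0,0,0],[0,0,0],[0,0,0]]}'>/dev/null
python3 -c "from h import *;rel()"
python3 -m pendant '{"linear":[[1,0,0],[1,0,0],[0,0,0]],"rotation":[[0,0,0],[0,0,0],[0,0,0]]}'>/dev/null
python3 -c "from h import *;rel()"
```

```text
t 16.88 hub in seat mm [ 0.66 -1.57  3.15] psi 64.58 axis [ 0.001  0.    -1.   ] F seat [-0.5 -1.2 -1.6] Tq seat [-0.26  0.61 -0.  ] w 0.0301
t 17.25 hub in seat mm [ 0.67 -1.61  1.21] psi 64.58 axis [ 0.001  0.    -1.   ] F seat [ 0.9  0.4 -2.1] Tq seat [-0.15  0.62 -0.01] w 0.0306
```

```bash
for i in 1 2 ; do python3 -m pendant '{"linear":[[0.7,0,0],[0,0,0]],"rotation":[[0,0,0],[0,0,0]]}'>/dev/null
python3 -c "from h import *;rel()"; done
```

```text
t 17.5 hub in seat mm [ 0.68 -1.64  0.59] psi 64.58 axis [ 0.001  0.    -1.   ] F seat [ 0.7 -0.7 -2.9] Tq seat [-0.2   0.62 -0.06] w 0.0305
t 17.75 hub in seat mm [ 0.67 -1.64 -0.12] psi 64.58 axis [ 0.001  0.    -1.   ] F seat [ 0.1 -0.7 -1.8] Tq seat [-0.18  0.59 -0.  ] w 0.0305
```

```bash
python3 -m pendant '{"linear":[[0.5,0,0],[0,0,0]],"rotation":[[0,0,0],[0,0,0]]}'>/dev/null
python3 -c "from h import *;rel()"; python3 -m pendant '{"linear":[[0.5,0,0],[0,0,0]],"rotation":[[0,0,0],[0,0,0]]}'>/dev/null
python3 -c "from h import *;rel()"
python3 -m pendant '{"linear":[[0.5,0,0],[0,0,0]],"rotation":[[0,0,0],[0,0,0]]}'>/dev/null
python3 - <<'E'
from h import *
rel()
f=grab_frame("wrist");save(f,"w8.png");f=grab_frame("side");g=grab_frame("scene")
a=cv2.resize(f[200:300,320:420],None,fx=3.9,fy=3.9,interpolation=2);b=cv2.resize(g[170:270,220:320],None,fx=3.9,fy=3.9,interpolation=2)
save(np.hstack([a,b]),"sd8.png")
E
```

```text
t 18.0 hub in seat mm [ 0.67 -1.64 -0.63] psi 64.58 axis [ 0.001  0.    -1.   ] F seat [-0.9 -0.9 -2.3] Tq seat [-0.15  0.63  0.01] w 0.0304
t 18.25 hub in seat mm [ 0.71 -1.69 -0.87] psi 64.58 axis [ 0.001 -0.    -1.   ] F seat [-0.1  0.6  3.1] Tq seat [0.12 0.54 0.  ] w 0.0307
t 18.5 hub in seat mm [ 0.8  -1.78 -1.03] psi 64.58 axis [ 0.001 -0.001 -1.   ] F seat [-0.   3.8 10.1] Tq seat [ 0.64  0.51 -0.02] w 0.0306
```

View pics/sd8.png

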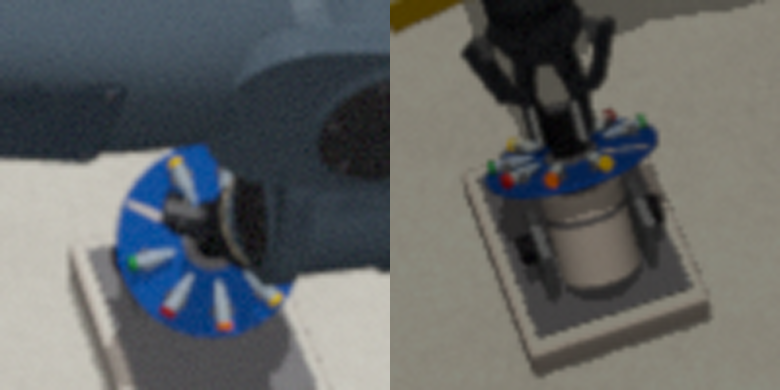

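View pics/w8.png

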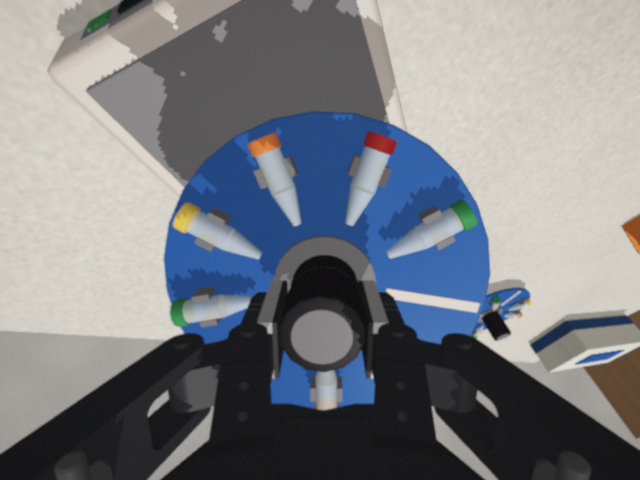

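```bash
python3 -m pendant '{"linear":[[-0.5,0,0],[0,0,0]],"rotation":[[0,0,0],[0,0,0]]}'>/dev/null
python3 -c "from h import *;rel()"
python3 -m pendant '{"linear":[[0,0,0],[0,0,0],[0,0,0],[0,0,0],[0,0,0],[0,0,0]],"rotation":[[0,0,0],[0,0,0],[0,0,0],[0,0,0],[0,0,0],[0,0,0]]}' 1
python3 - <<'E'
from h import *
rel();c=calibration("wrist");np.savez("w9.npz",**c)
f=grab_frame("wrist");save(f,"w9.png")
E
```

```text
t 18.9 hub in seat mm [ 0.73 -1.73 -0.91] psi 64.58 axis [ 0.001 -0.    -1.   ] F seat [-0.1  0.3  5.7] Tq seat [ 0.3   0.48 -0.05] w 0.0304
clock: 19.65
eef_pos: [0.5912, -0.2117, 0.1694]
orientation: [0.808, -0.045, 0.488, 0.327]
ft_force: [-0.1, -0.3, 0.1]
width: 0.0855
t 19.65 hub in seat mm [ 0.66 -1.66 -1.07] psi 64.58 axis [ 0.001  0.    -1.   ] F seat [-0.2 -0.1  0.3] Tq seat [-0.03  0.5   0.02] w 0.0855
```

View pics/w9.png

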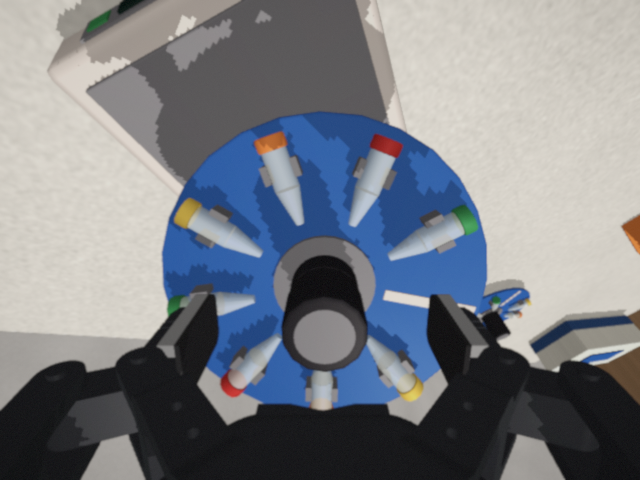

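```bash
python3 -m pendant '{"linear":[[-5,0,0],[-15,0,0],[-20,0,0],[-20,0,0],[-20,0,0],[-20,0,0],[-20,0,0],[0,0,0]],"rotation":[[0,0,0],[0,0,0],[0,0,0],[0,0,0],[0,0,0],[0,0,0],[0,0,0],[0,0,0]]}'
python3 - <<'E'
from h import *
rel();c=calibration("wrist");np.savez("w10.npz",**c)
w=grab_frame("wrist");save(w,"w10.png");f=grab_frame("side");g=grab_frame("scene");save(g,"s10.png");save(f,"d10.png")
a=cv2.resize(f[200:300,320:420],None,fx=3.9,fy=3.9,interpolation=2);b=cv2.resize(g[170:270,220:320],None,fx=3.9,fy=3.9,interpolation=2)
save(np.hstack([a,b]),"sd10.png")
# plate: level of seating from ellipse size and centre
h=cv2.cvtColor(w,cv2.COLOR_RGB2HSV);m=cv2.inRange(h,(105,130,40),(125,255,255));n,l,st,ce=cv2.connectedComponentsWithStats(cv2.morphologyEx(m,cv2.MORPH_CLOSE,np.ones((9,9))))
i=1+np.argmax(st[1:,4]);k=cv2.convexHull(np.argwhere(l==i)[:,::-1].astype(np.int32));print("plate ellipse",cv2.fitEllipse(k))
t=np.linspace(0,2*np.pi,90)
for z0 in (-.001,.0105):
    S=SEAT+SRS@np.array([0,0,z0]);X=S+(np.c_[.078*np.cos(t),.078*np.sin(t),np.full(90,.019)]@SRS.T);print(z0,cv2.fitEllipse(proj(c,X).astype(np.float32)))
    X=proj(c,[S+.064*SRS[:,2]]);print("knob top",X)
E
```

```text
clock: 20.7
eef_pos: [0.5543, -0.2708, 0.2686]
orientation: [0.808, -0.046, 0.488, 0.327]
ft_force: [0.3, -0.3, -0.1]
width: 0.0857
t 20.7 hub in seat mm [  0.47  -2.38 120.17] psi 64.59 axis [ 0.001 -0.002 -1.   ] F seat [-0.1 -0.4  0. ] Tq seat [-0.   0.5 -0. ] w 0.0857
plate ellipse ((324.40814208984375, 210.25038146972656), (186.7741241455078, 190.6681671142578), 93.57003021240234)
-0.001 ((325.3685302734375, 211.4273681640625), (187.9429168701172, 193.58773803710938), 87.80834197998047)
knob top [[325.77858432 235.47163681]]
0.0105 ((325.4789123535156, 214.61224365234375), (194.87814331054688, 201.32244873046875), 87.94186401367188)
knob top [[325.92473685 240.69857469]]
```

View pics/w10.png

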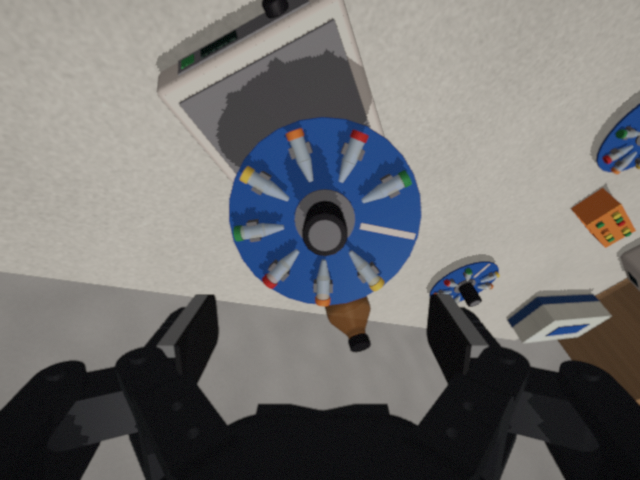

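View pics/sd10.png

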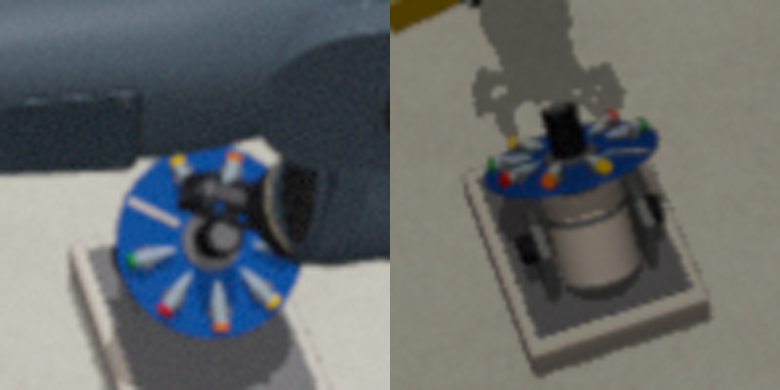

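```bash
python3 -c "
from h import *
a=cv2.imread('pics/scene0.png');b=cv2.imread('pics/s10.png')
for n,(x0,y0,x1,y1) in dict(bottle=(265,280,300,325),rack=(415,280,472,332),box=(205,145,252,182)).items(): print(n,cv2.absdiff(a,b)[y0:y1,x0:x1].mean())
show();print(env.close_job())"
```

```text
bottle 1.5043386243386243
rack 1.3264732343679713
box 23.44757523480928
20.85 q [-0.746  0.519  0.349  1.525  0.601 -1.345] p [ 0.5542 -0.2694  0.267 ] F [0.4 0.  0.2] T [-0.48  0.26  0.04] w 0.0854
the job is handed in; nothing more can be done
None
```

View pics/s10.png

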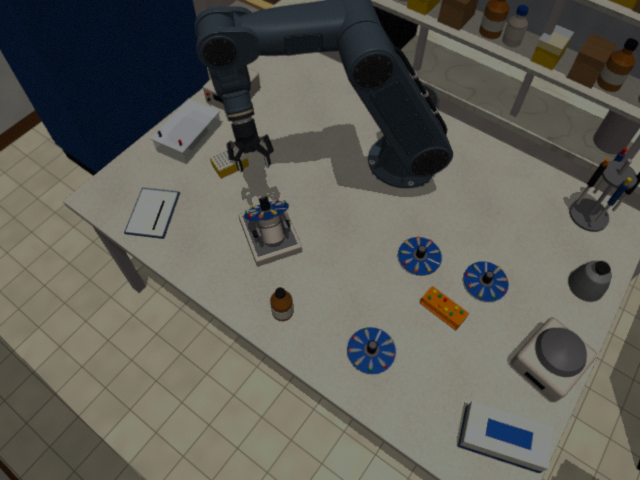

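I lifted the disc farthest to the robot's right, fitted it on the tilted spindle, and let go. I then backed the gripper off about 120 mm and handed the job in at 20.9 s.

- **Fit:** I measured the pin at about 55° and turned the disc to match before lowering it. It passed the pin height with no axial resistance. First contact came 0.9 mm below the flange height I had measured, and the push was about 12 N at most. I put that gap down to camera calibration.
- **Lateral contact:** While threading the bore over the spindle, a side force of about 6 N showed up, and I centred the disc by about 1 mm to remove it. On release the disc turned very slightly, within the slack between slot and pin.
- **Last checks:** From the wrist camera the released plate measures 187 × 191 px. That fits the home position (188 × 194 predicted), not resting on the pin (195 × 201). The wrist force is near zero with the gripper clear.
- **Bystanders:** The bottle and rack are unchanged in the scene picture. The same picture comparison disagreed for the tip box, because the gripper covers part of it in the last view. In that picture it still stands at its old place, and the arm never went near it at low height.

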